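Make up the mixing kit and the casting kit for a slurry run

TASK

Make up the two kit trays for the next slurry run from the stock on the bench. The mixing kit, in the tray with three equal compartments, gets the steel shaft coupling, the plain unlabelled white bottle and the dropper bottle, standing one to a compartment in any order; the casting kit, in the tray with one square and one long compartment, gets the capped cup with the dark filling standing in the square compartment and the tweezers lying flat in the long one. Leave the rest of the stock (the empty capped cup, the labelled square bottle and the marker) standing or lying where it is.

Things in the scene. Friction and masses are not known exactly. Their poses are not given: they have to be found in the camera images.
- mixing_tray: Off-white kit tray with three equal compartments in a row, fixed, left or right of the stock; 208 x 72 x 30 mm. Origin: centre of its underside; x along its length, z up. Floor 3 mm thick, outer walls 5 mm thick and 30 mm high, dividers 6 mm thick and 28 mm high. Compartments 62 x 62 mm inside, centred at x = -68, 0 and +68 mm, y = 0. A blank card is on the -x end.
- casting_tray: Off-white kit tray with a square and a long compartment, fixed, on the other side of the stock; 232 x 72 x 30 mm. Origin: centre of its underside; x along its length, z up. Floor 3 mm thick, walls 5 mm thick and 30 mm high, divider 6 mm thick and 28 mm high. Square one 62 x 62 mm centred at x = -80 mm, y = 0; long one 154 (along x) x 62 mm centred at x = +34 mm, y = 0. Blank card on the -x end.
- shaft_coupling: Steel shaft coupling, 37 mm wide, 148 mm tall, standing on its thick end (36 mm diameter up to z = 34 mm, 28 mm up to 55 mm), with a thin round stem 12 mm in diameter from z = 55 to 148 mm. Origin: centre of its underside; z is up along its axis; stands upright. About 0.24 kg. Belongs in the mixing tray.
- plain_bottle: Plain white round plastic bottle without a label, white cap; 46 mm in diameter, 104 mm tall; the cap is 34 mm in diameter from z = 86 to 104 mm. Origin: centre of its underside; z is up along its axis; stands upright. About 0.07 kg. Belongs in the mixing tray.
- dropper_bottle: Brown dropper bottle with a black rubber bulb: body 36 mm in diameter up to z = 62 mm, collar 20 mm in diameter from z = 62 to 77 mm, bulb 14 mm in diameter up to 103 mm. Origin: centre of its underside; z is up along its axis; stands upright. About 0.06 kg. Belongs in the mixing tray.
- slurry_cup: Clear sample cup with a dark filling in its bottom and a clear lid with a small knob; 82 mm tall with the knob. The wall is 30 mm in diameter, the lid 34 mm in diameter from z = 66 to 74 mm, the knob 10 mm wide above it. Origin: centre of its underside; z is up along its axis; stands upright. About 0.02 kg. Belongs in the square compartment of the casting tray.
- tweezers: Straight steel tweezers lying on the bench, 119 mm long, 9 mm wide, 11 mm high. Origin: centre of the underside; y along the length, x across the 9 mm width, z up. Either way round is fine. Belongs in the long compartment of the casting tray.
- empty_cup: Clear sample cup without dark filling, a little larger: 39 mm in diameter at the lid, 90 mm tall. Origin: centre of its underside; z is up along its axis; stands upright. Stays where it is.
- labelled_bottle: White square bottle with a printed label and a blue screw cap, 50 x 50 mm, 103 mm tall, cap 39 mm in diameter. Origin: centre of its underside; z is up along its axis; stands upright. Stays where it is.
- marker: Marker pen, white with a black cap, lying on the bench; 131 mm long, 17 mm wide, 18 mm high. Origin: centre of the underside; y along the length. Stays where it is.
Things that resemble listed ones, but are neither listed nor needed, are in the scene too. What is shaped like the empty_cup but pink or purple is not meant. Leave any turquoise look-alike of the shaft_coupling alone.

How it is judged:
At the end, for the whole second after the job is handed in: Each kit item rests on the floor of its compartment, mixing items one to a compartment (over 39 mm apart), upright (tweezers level) within 0.12 rad and at rest; the empty cup, labelled bottle and marker are within 30 mm of their places, cup and bottle upright (x of shaft_coupling in the frame of mixing_tray between -0.1 and 0.1 m and y of shaft_coupling in the frame of mixing_tray between -0.032 and 0.032 m and z of shaft_coupling in the frame of mixing_tray between -0.003 and 0.009 m and angle between each of shaft_coupling, plain_bottle, dropper_bottle, slurry_cup, empty_cup, labelled_bottle's own z axis and vertical below 0.12 rad and linear speed of each of shaft_coupling, plain_bottle, dropper_bottle, slurry_cup, tweezers below 0.02 m/s and angular speed of each of shaft_coupling, plain_bottle, dropper_bottle, slurry_cup, tweezers below 0.3 rad/s and x of plain_bottle in the frame of mixing_tray between -0.1 and 0.1 m and y of plain_bottle in the frame of mixing_tray between -0.032 and 0.032 m and z of plain_bottle in the frame of mixing_tray between -0.003 and 0.009 m and x of dropper_bottle in the frame of mixing_tray between -0.1 and 0.1 m and y of dropper_bottle in the frame of mixing_tray between -0.032 and 0.032 m and z of dropper_bottle in the frame of mixing_tray between -0.003 and 0.009 m and horizontal distance between shaft_coupling and plain_bottle above 0.039 m and horizontal distance between plain_bottle and dropper_bottle above 0.039 m and horizontal distance between dropper_bottle and shaft_coupling above 0.039 m and x of slurry_cup in the frame of casting_tray between -0.112 and -0.048 m and y of slurry_cup in the frame of casting_tray between -0.032 and 0.032 m and z of slurry_cup in the frame of casting_tray between -0.003 and 0.009 m and x of tweezers in the frame of casting_tray between -0.01 and 0.078 m and y of tweezers in the frame of casting_tray between -0.032 and 0.032 m and z of tweezers in the frame of casting_tray between -0.003 and 0.018 m and angle between tweezers's own y axis and vertical between 1.45 and 1.69 rad and distance of each of empty_cup, labelled_bottle, marker from where it was at the start of the episode below 0.03 m); the robot touches nothing.
It fails at once if the empty cup moved more than 30 mm from its place (distance of empty_cup from where it was at the start of the episode above 0.03 m).
It fails at once if the labelled bottle moved more than 30 mm from its place (distance of labelled_bottle from where it was at the start of the episode above 0.03 m).
It fails at once if the marker moved more than 30 mm from its place (distance of marker from where it was at the start of the episode above 0.03 m).
It also fails if it takes over 128 s, if anything falls off the work surface, if the arm or the gripper's body presses on something with over 40 N, if the wrist force passes 120 N, or if a joint passes its speed limit or range.

ROBOT

A 7-joint arm with a two-finger parallel gripper is mounted at the origin on a cart in front of the work surface, level with it; the furniture and walls round the work are solid. World frame = base frame: x ahead of the robot, y to its left, z up, the work surface at z = 0. Lengths are in m, angles in rad, forces in N, time in s.
With the tool pointing down it reaches from about 0.425 to 0.925 m from the base axis. Payload 6.8 kg.
Tool frame: the origin (TCP) lies on the mounting face of the last link; the fingertips stand 173 mm ahead of it and the grasp point (between the pads) lies 155 mm ahead of it; z points along the fingers, y is the line along which they close (so a half turn about z gives the same grasp; the last joint's range is limited). The gripper opens to 85 mm and grips with 20 to 120 N. Pads are 22 mm wide; open, the fingers measure 114 mm over their backs; the gripper's body (76 mm by 85 mm) begins 54 mm behind the grasp point. The pads swing forward as they close: fully open they stand 13 mm farther back than shut.
Start: joints at [1.028, 0.477, 0.022, 1.555, -0.011, 1.109, -0.083], TCP at [0.284, -0.612, 0.405] pointing down, gripper open.
Joint ranges: [-2.96, 2.96], [-0.34, 2.1], [-1.41, 1.46], [0.24, 2.44], [-1.37, 4.51], [0.17, 1.92], [-2.96, 2.96]. Speed limits (rad/s): [2.39, 2.39, 3.14, 3.14, 3.14, 3.14, 3.14].

INTERFACE

Orientations are given as a unit quaternion [w, x, y, z].
In Python, from station import bot gives the robot as it stands. The module is installed in compiled form; this text tells all that it offers.
- The arm moves only by the shell command python3 -m pendant 'ROWS' [FORCE]. ROWS is JSON, a list of rows, each a list of 5 numbers: the finger opening in m, from 0 to 0.0854, then the shift along the tool's x, y, z in m, then the turn about the tool's z in degrees. In form: [[jaw, x, y, z, yaw], ...]. A call has 1 to 12 rows; each row shifts and turns the commanded pose from where the row before left it, along the tool's axes as they then stand; what a row does not reach is not made up. A row lasts 1/12 s, in which the tool goes at most 41.7 mm and 7.16 degrees, less where a joint would pass 70% of its speed; a pose out of reach is approached as far as the arm can. A call with a gripper value outside its range is refused whole. The fingers move at their own pace and stop on an object; FORCE is the grip in N (left out, the last holds). Time passes only in rows, so rows that do not move let the fingers close. It gives the time, the measured TCP pose, the force, the opening and the grip force at its end, in the units of the state.
- bot.get_obs(): the state, without advancing time (a new reading comes with each control period).
- bot.read_camera(name): name is "scene" or "top"; returns (picture, depth): 400x640x3 uint8, blue, green, red; 400x640 float32, m along the optical axis (not along the pixel's ray), 0 where there is no reading.
- bot.camera_model(name): a dict with "intrinsics" (3x3 intrinsics, pixels), "dist_coeffs" ([k1, k2, p1, p2, k3] as OpenCV has them; the pictures are not rectified), "R" (3x3) and "t" (3): a world point X has camera coordinates R X + t. Camera axes: x right, y down, z forward; pixel columns grow to the right and rows downward; lengths in m; the calibration is good to about 2 mm. A picture is of the moment at which its call begins. camera_model takes no time and is no camera call.
- bot.hand_in(): hands the job in; it is judged then, once.
Trained networks look in the newest picture that a camera, given by its name, has taken for a name from the list of things; names that differ only in an ending like _2 or _b are one class to them, and where a whole thing is asked for, a point or a joint stands for the part that bears it (a point fixed in the world has none). Each returns a list of dicts, best first, with "score" (0 to 1); they miss things now and then, are a little off and sometimes report something else, mostly with a low value. They report only what shows in the picture. A call takes as long as a camera call. They do not tell look-alikes from the thing itself.
- bot.boxes_of(name, camera): "at" ([column, row] in pixels, amid what is visible of it).
- bot.trace(name, camera): "mask" (400x640 bool, what is visible of it) and "at" ([column, row] in pixels, amid what is visible of it).
- bot.pinpoint(name, camera): "at" ([column, row] in pixels: a listed point, or the origin of a listed thing).
The state is a dict: "t": time; "q": joint angles; "joint_vel": joint speeds; "joint_torque": joint torques, N m; "eef_pos": TCP position; "tool_rot": TCP orientation; "contact_force": force on the tool from outside, world axes, zero at the start; "torque": the same for the moment, N m; "gripper_width": opening from 0.0 (shut) to 1.0 (fully open); "grasp_force": force on a finger pad.
Only numpy, scipy, OpenCV 4.12 (cv2) and the standard library are available. Lean on these libraries where they do the work, as an engineer would, in place of code of your own. Each camera call takes 0.05 s, during which the arm holds its last target. There are 200 camera calls.

## Working session

There is one attempt and no reset: what is moved stays moved. The work goes in short steps, Python scripts to look and compute and a shell command to move; the robot and the scene stay as the last step left them, time stands still between calls to the robot, and variables do not carry over. Pictures are saved under pics/ and viewed, at most 14 in all, crops included, and the job is handed in when it is done.

```bash
mkdir -p pics; ls; cat > h.py <<'E'
import numpy as np,cv2
from station import bot
def world(cam,px,depth=None,z=None):
    m=bot.camera_model(cam);K=np.array(m["intrinsics"]);D=np.array(m["dist_coeffs"]);R=np.array(m["R"]);t=np.array(m["t"])
    px=np.array(px,float).reshape(-1,1,2)
    n=cv2.undistortPoints(px,K,D)[:,0];r=np.c_[n,np.ones(len(n))]
    c=-R.T@t; d=r@R
    if z is not None: s=(z-c[2])/d[:,2]
    else: s=np.array(depth).reshape(-1)
    return c+d*s[:,None]
E
python3 - <<'E'
from h import *
for c in("scene","top"):
    p,d=bot.read_camera(c);cv2.imwrite(f"pics/{c}0.png",p);np.save(f"{c}_d.npy",d)
    m=bot.camera_model(c);print(c,-np.array(m["R"]).T@m["t"])
    for n in "mixing_tray casting_tray shaft_coupling plain_bottle dropper_bottle slurry_cup tweezers empty_cup labelled_bottle marker".split():
        for o in bot.pinpoint(n,c)[:4]:
            print(c,n,round(o["score"],2),np.round(o["at"]),world(c,o["at"],z=0.0).round(3))
o=bot.get_obs();print(o["t"],o["eef_pos"],o["tool_rot"])
E
```

```text
pics
scene [0.17434084 0.51811252 0.5956992 ]
scene mixing_tray 0.93 [408. 154.] [[ 0.474 -0.32   0.   ]]
scene casting_tray 0.8 [248. 295.] [[0.503 0.279 0.   ]]
scene casting_tray 0.4 [274. 181.] [[ 0.687 -0.001  0.   ]]
scene shaft_coupling 0.89 [369. 241.] [[0.394 0.025 0.   ]]
scene shaft_coupling 0.62 [275. 184.] [[0.675 0.009 0.   ]]
scene shaft_coupling 0.39 [300. 215.] [[0.558 0.056 0.   ]]
scene plain_bottle 0.64 [316. 192.] [[ 0.579 -0.032  0.   ]]
scene plain_bottle 0.52 [274. 183.] [[0.682 0.006 0.   ]]
scene dropper_bottle 0.92 [350. 172.] [[ 0.557 -0.148  0.   ]]
scene slurry_cup 0.95 [273. 246.] [[0.544 0.161 0.   ]]
scene tweezers 0.51 [366. 200.] [[ 0.466 -0.081  0.   ]]
scene empty_cup 0.89 [338. 149.] [[ 0.639 -0.215  0.   ]]
scene empty_cup 0.82 [398. 186.] [[ 0.431 -0.178  0.   ]]
scene empty_cup 0.63 [308. 162.] [[ 0.67  -0.115  0.   ]]
scene labelled_bottle 0.84 [296. 212.] [[0.572 0.052 0.   ]]
scene marker 0.87 [325. 247.] [[0.459 0.096 0.   ]]
scene marker 0.41 [270. 240.] [[0.561 0.151 0.   ]]
top [ 0.31417346 -0.00754344  1.22126017]
top mixing_tray 0.67 
[... 397 characters left out ...]
_cup 0.81 [264. 196.] [[0.562 0.149 0.   ]]
top slurry_cup 0.51 [214. 223.] [[0.498 0.27  0.   ]]
top slurry_cup 0.29 [365. 229.] [[ 0.475 -0.09   0.   ]]
top tweezers 0.44 [364. 229.] [[ 0.476 -0.09   0.   ]]
top empty_cup 0.89 [413. 164.] [[ 0.631 -0.213  0.   ]]
top empty_cup 0.78 [373. 150.] [[ 0.67  -0.118  0.   ]]
top empty_cup 0.76 [411. 248.] [[ 0.429 -0.198  0.   ]]
top labelled_bottle 0.95 [304. 195.] [[0.562 0.053 0.   ]]
top marker 0.63 [290. 232.] [[0.473 0.086 0.   ]]
top marker 0.28 [374. 148.] [[ 0.674 -0.12   0.   ]]
top marker 0.16 [362. 231.] [[ 0.472 -0.083  0.   ]]
1.1 [ 0.28439152 -0.612188    0.40469322] [-2.17994209e-06  9.76456815e-01  2.15712979e-01  1.56478564e-05]
```

```bash
python3 - <<'E'
import cv2
s=cv2.imread("pics/scene0.png");t=cv2.imread("pics/top0.png")
cv2.imwrite("pics/s1.png",cv2.resize(s[110:360,180:500],None,fx=2.4,fy=2.4,interpolation=2))
cv2.imwrite("pics/t1.png",cv2.resize(t[100:340,180:500],None,fx=2.5,fy=2.5,interpolation=2))
E
```

```text
(no output)
```

View pics/s1.png

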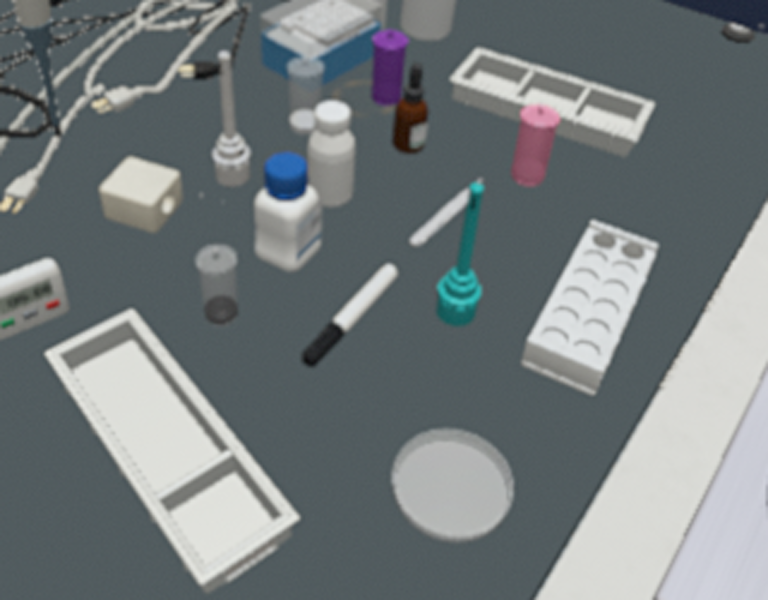

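View pics/t1.png

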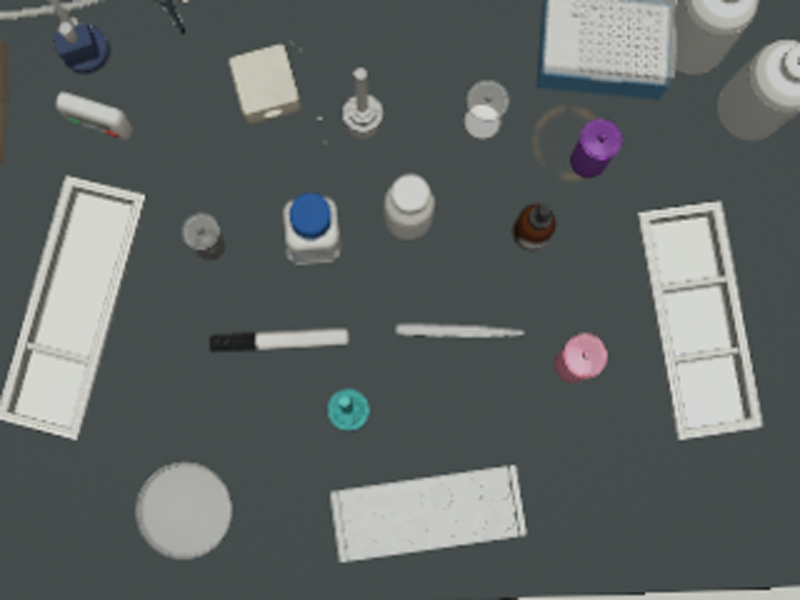

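Candidates, as full scene pixels:
- **Coupling:** steel at (276,172), turquoise at (372,230), which I leave alone. I take the steel one.
- **Plain bottle:** white round at (318,175). The blue-capped square at (300,200) stays.
- **Slurry cup:** the cup with the dark bottom at (271,228). The others are the clear empty cup (307,150), purple (342,138) and pink (403,170).
- **Dropper bottle:** brown at (351,162).
- **Tweezers:** (366,200). The marker at (326,240) stays.

Next I measure positions and take the close crop.

```bash
cat > meas.py <<'E'
from h import *
from scipy.optimize import least_squares
def cloud(cam):
    d=bot_d[cam];v,u=np.nonzero(d>0)
    return world(cam,np.c_[u,v],d[v,u]), np.c_[u,v]
bot_d={}
def load(cams=("scene","top"),fresh=False):
    for c in cams:
        bot_d[c]=bot.read_camera(c)[1] if fresh else np.load(f"{c}_d.npy")
    return {c:cloud(c)[0] for c in cams}
def fit(P,xy,zlo,zhi,r,R=0.04):
    q=P[(P[:,2]>zlo)&(P[:,2]<zhi)&(np.hypot(*(P[:,:2]-xy).T)<R)][:,:2]
    if len(q)<6: return None,len(q)
    s=least_squares(lambda c:np.hypot(*(q-c).T)-r,q.mean(0)+(q.mean(0)-0)*0.02,loss="soft_l1",f_scale=.003)
    return s.x.round(4),len(q)
def tray(P,xy,R=.15):
    q=P[(P[:,2]>.022)&(P[:,2]<.04)&(np.abs(P[:,0]-xy[0])<.14)&(np.abs(P[:,1]-xy[1])<.09)]
    (c,s,a)=cv2.minAreaRect((q[:,:2]*1000).astype(np.float32))
    b=cv2.boxPoints((c,s,a))
    return c,s,a,b.round(),np.median(q[:,2]),len(q)
E
python3 - <<'E'
from meas import *
C=load()
for n,xy,b,r in [("coupling",(.675,0),[(.005,.033),(.037,.054),(.07,.14)],[.018,.014,.006]),("plain",(.58,-.036),[(.01,.075),(.088,.1)],[.023,.017]),
  ("dropper",(.56,-.153),[(.008,.058),(.08,.1)],[.018,.007]),("slurry",(.55,.155),[(.005,.06),(.062,.09)],[.015,.017])]:
    for (lo,hi),rr in zip(b,r):
        print(n,lo,[fit(C[c],np.array(xy),lo,hi,rr) for c in C])
for c in C: print(c,"slab z",np.median(C[c][(abs(C[c][:,0]-.45)<.02)&(abs(C[c][:,1]-.2)<.02)][:,2]))
for n,xy in [("mix",(.47,-.315)),("cast",(.505,.276))]:
    for c in C: print(n,c,*tray(C[c],xy))
for c in C:
    bot.read_camera(c)
    for nm in("tweezers","slurry_cup"):
      for o in bot.trace(nm,c)[:1]:
        v,u=np.nonzero(o["mask"])
        if nm=="tweezers":
            w=world(c,np.c_[u,v],z=.006)[:,:2]; print(nm,o["score"],cv2.minAreaRect((w*1000).astype(np.float32)),w.mean(0))
        else:
            for s in(-1,):
                i=v.argmax();j=v.argmin();print(nm,o["score"],o["at"],u.min(),u.max(),v.min(),v.max(),u[i],u[j])
s=cv2.imread("pics/scene0.png")
cv2.imwrite("pics/s2.png",cv2.resize(s[125:260,250:420],None,fx=4.4,fy=4.4,interpolation=2))
E
```

```text
coupling 0.005 [(array([0.6782, 0.0015]), 150), (array([ 0.6774, -0.0014]), 95)]
coupling 0.037 [(array([ 6.802e-01, -6.000e-04]), 83), (array([ 0.6797, -0.0013]), 72)]
coupling 0.07 [(array([0.6783, 0.002 ]), 124), (array([ 0.6666, -0.0009]), 49)]
plain 0.01 [(array([ 0.5821, -0.0396]), 430), (array([ 0.5806, -0.0425]), 182)]
plain 0.088 [(array([ 0.5818, -0.0392]), 64), (array([ 0.5796, -0.0417]), 25)]
dropper 0.008 [(array([ 0.5639, -0.1576]), 252), (array([ 0.563 , -0.1594]), 151)]
dropper 0.08 [(array([ 0.5628, -0.1578]), 41), (array([ 0.5611, -0.1595]), 20)]
slurry 0.005 [(array([0.5578, 0.1518]), 268), (array([0.5556, 0.1487]), 63)]
slurry 0.062 [(array([0.5603, 0.149 ]), 193), (array([0.5597, 0.1495]), 172)]
scene slab z -0.00013400677770614156
top slab z -0.000999898877312666
mix scene (471.31097412109375, -307.3841552734375) (218.04029846191406, 83.70026397705078) 6.7104010581970215 [[ 358. -279.]
 [ 368. -362.]
 [ 584. -336.]
 [ 575. -253.]] 0.027391525958317953 611
mix top (470.9456787109375, -310.97412109375) (217.5209197998047, 82.5561752319336) 6.940274238586426 [[ 358. -283.]
 [ 368. -365.]
 [ 584. -339.]
 [ 574. -257.]] 0.028997072670081003 1095
cast scene (507.9494934082031, 319.68243408203125) (161.07931518554688, 241.72622680664062) 74.41028594970703 [[370. 275.]
 [603. 210.]
 [646. 365.]
 [413. 430.]] 0.028539008358481555 1758
cast top (497.2876892089844, 278.39324951171875) (82.17701721191406, 240.58346557617188) 74.68055725097656 [[370. 271.]
 [602. 207.]
 [624. 286.]
 [392. 350.]] 0.02839605021924374 1068
tweezers 0.67 ((468.1423645019531, -72.32865905761719), (90.92731475830078, 10.334973335266113), 87.49251556396484) [ 0.46844313 -0.07170978]
slurry_cup 0.83 [267.4, 231.2] 261 278 212 246 270 266
tweezers 0.45 ((467.0177307128906, -82.36893463134766), (106.10428619384766, 10.244022369384766), 86.9785385131836) [ 0.46727299 -0.08020926]
slurry_cup 0.55 [264.1, 193.6] 252 270 185 204 263 260
```

View pics/s2.png

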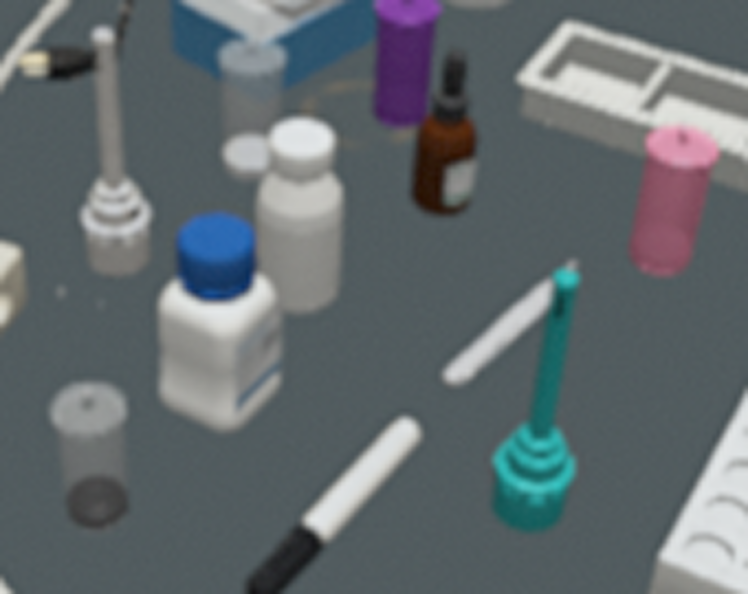

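The crop confirms the choices: steel coupling at crop (115,200), plain bottle at (300,215), dropper bottle at (445,140) and dark-bottomed cup at (90,455). I start with the dropper bottle, turning the tool to align with the world axes on the way.

```bash
python3 -m pendant '[[0.0854,0,0,0,6.2],[0.0854,0,0,0,6.2],[0.0854,0,0,0,6.2],[0.0854,0,0,0,6.3],[0.07,0.021,-0.034,0,0],[0.07,0.021,-0.034,0,0],[0.07,0.021,-0.034,0,0],[0.07,0.021,-0.034,0,0],[0.07,0.021,-0.034,0,0],[0.07,0.021,-0.034,0,0],[0.07,0.021,-0.034,0,0],[0.07,0.021,-0.034,0,0]]' 30
cat > to.py <<'E'
import sys,numpy as np
from station import bot
o=bot.get_obs();q=o["tool_rot"];phi=2*np.arctan2(q[2],q[1])
p=o["eef_pos"];print("t",round(o["t"],2),"phi",np.degrees(phi).round(2),"tcp",np.round(p,4),"w",round(o["gripper_width"],3),"gf",round(float(np.max(o["grasp_force"])),1))
for a in sys.argv[1:]:
    d=np.array(eval(a))-p;c,s=np.cos(phi),np.sin(phi)
    print(a,"-> tool",np.round([d[0]*c+d[1]*s,d[0]*s-d[1]*c,-d[2]],4))
E
python3 to.py '(.563,-.1585,.209)'
```

```text
t: 2.4
eef_pos: [0.453, -0.3384, 0.405]
tool_rot: [0.0, 1.0, 0.0, 0.0]
contact_force: [-0.3, -0.5, -0.1]
gripper_width: 0.817
grasp_force: 0.0
t 2.4 phi 0.01 tcp [ 0.453  -0.3384  0.405 ] w 0.817 gf 0.0
(.563,-.1585,.209) -> tool [ 0.1101 -0.1799  0.196 ]
```

```bash
python3 -m pendant '[[0.07,0.022,-0.035,0,0],[0.07,0.022,-0.036,0,0],[0.07,0.022,-0.036,0,0],[0.07,0.022,-0.036,0,0],[0.07,0.022,-0.036,0,0],[0.07,0,0,0.035,0],[0.07,0,0,0.035,0],[0.07,0,0,0.035,0],[0.07,0,0,0.035,0],[0.07,0,0,0.030,0],[0.07,0,0,0.0,0]]' 30
python3 to.py '(.563,-.1585,.209)'
```

```text
t: 3.32
eef_pos: [0.5586, -0.1622, 0.2291]
tool_rot: [-0.001, 1.0, 0.0, -0.005]
contact_force: [-0.7, -0.6, -1.3]
gripper_width: 0.82
grasp_force: 0.0
t 3.32 phi 0.04 tcp [ 0.5586 -0.1622  0.2291] w 0.82 gf 0.0
(.563,-.1585,.209) -> tool [ 0.0044 -0.0037  0.0201]
```

```bash
python3 -m pendant '[[0.07,0.0045,-0.0037,0,0],[0.07,0,0,0.02,0],[0.07,0,0,0,0],[0.07,0,0,0,0]]' 30
python3 to.py '(.563,-.1585,.209)'
python3 -m pendant '[[0.0,0,0,0,0],[0,0,0,0,0],[0,0,0,0,0],[0,0,0,0,0],[0,0,0,0,0],[0,0,0,0,0],[0,0,0,0,0]]' 30
```

```text
t: 3.65
eef_pos: [0.5664, -0.1591, 0.2164]
tool_rot: [0.0, 1.0, 0.0, 0.001]
contact_force: [-0.2, -0.7, -1.0]
gripper_width: 0.821
grasp_force: 0.0
t 3.65 phi 0.02 tcp [ 0.5664 -0.1591  0.2164] w 0.821 gf 0.0
(.563,-.1585,.209) -> tool [-0.0034 -0.0007  0.0074]
t: 4.23
eef_pos: [0.5663, -0.1594, 0.2164]
tool_rot: [0.0, 1.0, 0.0, 0.001]
contact_force: [-0.6, 0.3, 8.1]
gripper_width: 0.382
grasp_force: 29.2
```

```bash
python3 -m pendant '[[0.06,0,0,0,0],[0.06,0,0,0,0],[0.06,0,0,0,0],[0.06,-0.003,0,0,0],[0.06,0,0,0.008,0],[0.06,0,0,0,0],[0.06,0,0,0,0]]' 30;python3 -m pendant '[[0.0,0,0,0,0],[0,0,0,0,0],[0,0,0,0,0],[0,0,0,0,0],[0,0,0,0,0],[0,0,0,0,0],[0,0,0,0,0]]' 30
```

```text
t: 4.82
eef_pos: [0.5622, -0.1592, 0.2059]
tool_rot: [-0.0, 1.0, 0.0, -0.001]
contact_force: [0.7, 0.8, 0.2]
gripper_width: 0.702
grasp_force: 0.0
t: 5.4
eef_pos: [0.5627, -0.1591, 0.2069]
tool_rot: [-0.0, 1.0, 0.0, 0.0]
contact_force: [-1.0, 0.1, 2.1]
gripper_width: 0.397
grasp_force: 29.9
```

```bash
python3 -m pendant '[[0,0,0,-0.02,0],[0,0,0,-0.03,0],[0,0,0,-0.035,0],[0,0,0,-0.035,0],[0,-0.028,0.028,0,0],[0,-0.028,0.028,0,0],[0,-0.028,0.028,0,0],[0,-0.028,0.028,0,0],[0,-0.028,0.028,0,0],[0,-0.019,0.018,0,0],[0,0,0,0,0],[0,0,0,0,0]]' 30;python3 to.py '(.4035,-.317,.211)'
python3 - <<'E'
from h import *
for c in("scene","top"):
    p,d=bot.read_camera(c);cv2.imwrite(f"pics/{c}3.png",p)
a=cv2.imread("pics/scene3.png")[60:260,250:500]; cv2.imwrite("pics/s3.png",cv2.resize(a,None,fx=2.8,fy=2.8))
# tray rim from colour, top camera
m=cv2.imread("pics/top0.png");g=cv2.inRange(cv2.cvtColor(m,cv2.COLOR_BGR2GRAY),150,255)
n,l,s,_=cv2.connectedComponentsWithStats(cv2.morphologyEx(g,cv2.MORPH_CLOSE,np.ones((5,5))))
for px in((456,231),(213,219)):
    k=l[px[1]-8:px[1]+8,px[0]-8:px[0]+8].max();v,u=np.nonzero(l==k)
    w=world("top",np.c_[u,v],z=.03)[:,:2]*1000;r=cv2.minAreaRect(w.astype(np.float32));print(r)
E
```

```text
t: 6.4
eef_pos: [0.4023, -0.3186, 0.3267]
tool_rot: [0.0, 1.0, -0.002, -0.0]
contact_force: [1.3, 1.3, -0.3]
gripper_width: 0.398
grasp_force: 30.2
t 6.4 phi -0.22 tcp [ 0.4023 -0.3186  0.3267] w 0.398 gf 30.2
(.4035,-.317,.211) -> tool [ 0.0012 -0.0016  0.1157]
((470.68206787109375, -310.6446533203125), (215.3112335205078, 81.01145935058594), 6.753925323486328)
((496.91021728515625, 277.6870422363281), (80.33442687988281, 238.83981323242188), 74.6562271118164)
```

View pics/s3.png

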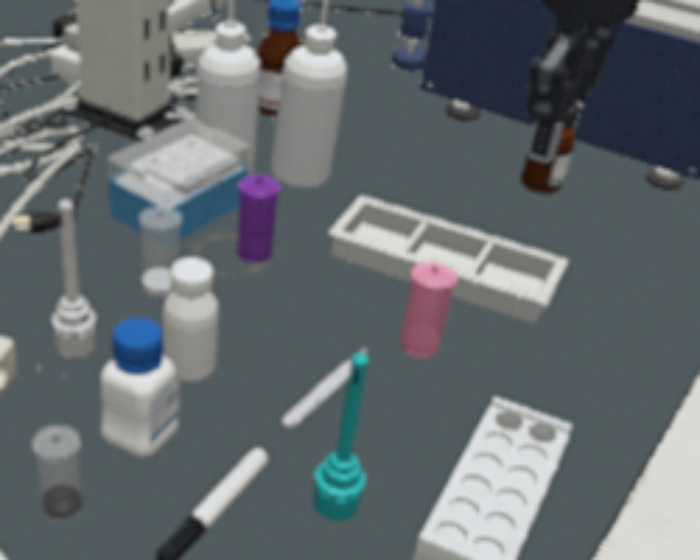

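The dropper bottle is held upright at crop (550,155), above the near compartment. Next I lower it into place.

```bash
python3 -m pendant '[[0,0.0012,-0.0016,0.03,0],[0,0,0,0.03,0],[0,0,0,0.03,0],[0,0,0,0.015,0],[0,0,0,0.008,0],[0,0,0,0.003,0],[0,0,0,0,0],[0,0,0,0,0]]' 30;python3 to.py '(.4035,-.317,.211)'
```

```text
t: 7.17
eef_pos: [0.406, -0.3153, 0.2114]
tool_rot: [0.0, 1.0, 0.001, 0.001]
contact_force: [-0.4, -0.3, 0.3]
gripper_width: 0.396
grasp_force: 30.2
t 7.17 phi 0.09 tcp [ 0.406  -0.3153  0.2114] w 0.396 gf 30.2
(.4035,-.317,.211) -> tool [-0.0025  0.0017  0.0004]
```

```bash
python3 -m pendant '[[0,0,0,0.001,0],[0,0,0,0,0],[0.06,0,0,0,0],[0.06,0,0,0,0],[0.06,0,0,0,0],[0.06,0,0,-0.01,0],[0.06,0,0,-0.03,0],[0.06,0,0,-0.035,0],[0.06,0,0,-0.035,0],[0.066,0.022,-0.034,0,0],[0.066,0.022,-0.034,0,0],[0.066,0.022,-0.034,0,0]]' 30;python3 -m pendant '[[0.066,0.022,-0.034,0,0],[0.066,0.022,-0.034,0,0],[0.066,0.022,-0.034,0,0],[0.066,0.022,-0.034,0,0],[0.066,0.021,-0.036,0,0],[0.066,0,0,0,0],[0.066,0,0,0,0]]' 30
python3 to.py '(.581,-.041,.212)'
python3 - <<'E'
from meas import *
P=load(("scene","top"),True)
for c in P:print(c,fit(P[c],np.array((.4035,-.317)),.033,.06,.018),fit(P[c],np.array((.4035,-.317)),.085,.104,.007))
E
```

```text
t: 8.17
eef_pos: [0.4713, -0.2131, 0.3217]
tool_rot: [0.001, 1.0, -0.001, 0.001]
contact_force: [0.6, 0.0, -0.4]
gripper_width: 0.773
grasp_force: 0.0
t: 8.75
eef_pos: [0.5807, -0.0383, 0.3204]
tool_rot: [-0.001, 1.0, 0.003, 0.001]
contact_force: [-0.4, -0.1, -0.8]
gripper_width: 0.771
grasp_force: 0.0
t 8.75 phi 0.33 tcp [ 0.5807 -0.0383  0.3204] w 0.771 gf 0.0
(.581,-.041,.212) -> tool [0.0002 0.0027 0.1084]
scene (array([ 0.4053, -0.3151]), 153) (array([ 0.404 , -0.3148]), 44)
top (array([ 0.4055, -0.3189]), 122) (array([ 0.405 , -0.3172]), 30)
```

```bash
python3 -m pendant '[[0.066,0.001,0.001,0.03,0],[0.066,0,0,0.03,0],[0.066,0,0,0.03,0],[0.066,0,0,0.018,0],[0.066,0,0,0,0],[0.066,0,0,0,0]]' 30;python3 to.py '(.581,-.041,.212)'
python3 -m pendant '[[0.0,0,0,0,0],[0,0,0,0,0],[0,0,0,0,0],[0,0,0,0,0],[0,0,0,0,0],[0,0,0,0,0]]' 30
```

```text
t: 9.35
eef_pos: [0.5801, -0.0443, 0.2115]
tool_rot: [0.0, 1.0, -0.001, -0.001]
contact_force: [0.7, 0.3, -1.1]
gripper_width: 0.769
grasp_force: 0.0
t 9.35 phi -0.12 tcp [ 0.5801 -0.0443  0.2115] w 0.769 gf 0.0
(.581,-.041,.212) -> tool [ 0.0009 -0.0033 -0.0005]
t: 9.85
eef_pos: [0.5817, -0.0432, 0.2137]
tool_rot: [0.0, 1.0, -0.0, 0.002]
contact_force: [-0.8, -1.7, 7.6]
gripper_width: 0.507
grasp_force: 30.5
```

```bash
python3 -m pendant '[[0,0,0,-0.02,0],[0,0,0,-0.03,0],[0,0,0,-0.035,0],[0,0,0,-0.035,0],[0,-0.0156,0.037,0,0],[0,-0.0156,0.037,0,0],[0,-0.0156,0.037,0,0],[0,-0.0156,0.037,0,0],[0,-0.0156,0.037,0,0],[0,-0.0156,0.037,0,0],[0,-0.0156,0.037,0,0],[0,0,0.005,0,0]]' 30;python3 -m pendant '[[0,0,0,0,0],[0,0,0,0,0]]'; python3 to.py '(.471,-.309,.2165)'
python3 - <<'E'
from meas import *
P=load(("scene",),True)
for c in P:
  for lo,hi,r in((.125,.15,.023),(.16,.19,.023),(.212,.235,.017)):print(c,fit(P[c],np.array((.471,-.309)),lo,hi,r))
  q=P[c][np.hypot(*(P[c][:,:2]-(.471,-.309)).T)<.03]; q=q[q[:,2]>.06];print(np.percentile(q[:,2],[0,1,5]))
E
```

```text
t: 10.85
eef_pos: [0.4669, -0.3144, 0.3325]
tool_rot: [0.002, 1.0, -0.005, -0.001]
contact_force: [-1.3, -1.1, 0.2]
gripper_width: 0.506
grasp_force: 30.9
t: 11.02
eef_pos: [0.4716, -0.3068, 0.3322]
tool_rot: [-0.0, 1.0, -0.0, 0.0]
contact_force: [-0.4, 0.9, -0.1]
gripper_width: 0.507
grasp_force: 30.9
t 11.02 phi -0.06 tcp [ 0.4716 -0.3068  0.3322] w 0.507 gf 30.9
(.471,-.309,.2165) -> tool [-0.0006  0.0022  0.1157]
scene (array([ 0.47  , -0.3053]), 173)
scene (array([ 0.4743, -0.2977]), 214)
scene (array([ 0.4674, -0.2973]), 129)
[0.11849251 0.12059144 0.12501698]
```

```bash
python3 -m pendant '[[0,0,0.002,0.03,0],[0,0,0,0.03,0],[0,0,0,0.03,0],[0,0,0,0.016,0],[0,0,0,0.007,0],[0,0,0,0.002,0],[0,0,0,0,0],[0,0,0,0,0]]';python3 to.py '(.471,-.309,.2165)'
```

```text
t: 11.73
eef_pos: [0.4727, -0.3077, 0.2175]
tool_rot: [0.0, 1.0, 0.001, 0.001]
contact_force: [-0.2, -0.3, 0.4]
gripper_width: 0.51
grasp_force: 30.8
t 11.73 phi 0.13 tcp [ 0.4727 -0.3077  0.2175] w 0.51 gf 30.8
(.471,-.309,.2165) -> tool [-0.0017  0.0013  0.001 ]
```

```bash
python3 -m pendant '[[0,0,0,0.0015,0],[0,0,0,0,0],[0.07,0,0,0,0],[0.07,0,0,0,0],[0.07,0,0,0,0],[0.07,0,0,-0.01,0],[0.07,0,0,-0.03,0],[0.07,0,0,-0.035,0],[0.07,0,0,-0.035,0],[0.07,0,0,-0.04,0],[0.06,0.0228,-0.0342,0,0],[0.06,0.0228,-0.0342,0,0]]';python3 -m pendant '[[0.05,0.0228,-0.0342,0,0],[0.05,0.0228,-0.0342,0,0],[0.05,0.0228,-0.0342,0,0],[0.05,0.0228,-0.0342,0,0],[0.05,0.0228,-0.0342,0,0],[0.05,0.0228,-0.0342,0,0],[0.05,0.0228,-0.0342,0,0],[0.05,0,0,0,0],[0.05,0,0,0,0]]'
python3 to.py '(.678,0,.262)'
python3 - <<'E'
from meas import *
P=load(("scene","top"),True)
for c in P:print(c,fit(P[c],np.array((.472,-.309)),.033,.075,.023),fit(P[c],np.array((.472,-.309)),.09,.106,.017))
E
```

```text
t: 12.73
eef_pos: [0.5171, -0.2426, 0.3694]
tool_rot: [0.002, 1.0, -0.004, 0.003]
contact_force: [0.6, -0.4, -1.1]
gripper_width: 0.702
grasp_force: 0.0
t: 13.48
eef_pos: [0.6774, 0.0029, 0.3655]
tool_rot: [-0.001, 1.0, 0.003, 0.0]
contact_force: [-0.9, -0.1, 0.7]
gripper_width: 0.584
grasp_force: 0.0
t 13.48 phi 0.33 tcp [0.6774 0.0029 0.3655] w 0.584 gf 0.0
(.678,0,.262) -> tool [0.0005 0.0029 0.1035]
scene (array([ 0.4709, -0.3076]), 257) (array([ 0.4701, -0.3074]), 121)
top (array([ 0.4721, -0.3108]), 152) (array([ 0.4724, -0.3121]), 102)
```

```bash
python3 -m pendant '[[0.05,0,0.0015,0.03,0],[0.05,0,0,0.03,0],[0.05,0,0,0.03,0],[0.05,0,0,0.0135,0],[0.05,0,0,0,0],[0.05,0,0,0,0]]' 60;python3 to.py '(.678,0,.262)'
python3 -m pendant '[[0.0,0,0,0,0],[0,0,0,0,0],[0,0,0,0,0],[0,0,0,0,0],[0,0,0,0,0],[0,0,0,0,0],[0,0,0,0,0]]' 60
```

```text
t: 14.08
eef_pos: [0.6767, -0.0035, 0.2621]
tool_rot: [0.0, 1.0, -0.001, -0.0]
contact_force: [1.1, -0.2, 0.9]
gripper_width: 0.583
grasp_force: 0.0
t 14.08 phi -0.08 tcp [ 0.6767 -0.0035  0.2621] w 0.583 gf 0.0
(.678,0,.262) -> tool [ 0.0013 -0.0035  0.0001]
t: 14.67
eef_pos: [0.6776, -0.0019, 0.2635]
tool_rot: [-0.0, 1.0, 0.0, 0.002]
contact_force: [-0.4, 1.3, 6.3]
gripper_width: 0.114
grasp_force: 58.6
```

```bash
python3 -m pendant '[[0,0,0,-0.02,0],[0,0,0,-0.035,0],[0,0,0,-0.04,0],[0,0,0,-0.035,0],[0,-0.014,0.030,0,0],[0,-0.014,0.030,0,0],[0,-0.014,0.030,0,0],[0,-0.014,0.030,0,0],[0,-0.014,0.030,0,0],[0,-0.014,0.030,0,0],[0,-0.014,0.030,0,0],[0,-0.014,0.030,0,0]]';python3 -m pendant '[[0,-0.014,0.030,0,0],[0,-0.013,0.029,0,0],[0,0,0,0,0],[0,0,0,0,0],[0,0,0,0,0]]'; python3 to.py '(.5385,-.301,.2665)'
python3 - <<'E'
from meas import *
P=load(("scene",),True)
bot.read_camera("scene");p=bot.read_camera("scene")[0];cv2.imwrite("pics/s4.png",cv2.resize(p[40:220,330:520],None,fx=3,fy=3))
q=P["scene"]
for a,b,r in((.125,.16,.018),(.168,.185,.014)):print(fit(q,np.array((.5385,-.301)),a,b,r))
q=q[np.hypot(*(q[:,:2]-(.5385,-.301)).T)<.03]; q=q[q[:,2]>.06];print(np.percentile(q[:,2],[0,1,5]))
E
```

```text
t: 15.67
eef_pos: [0.5636, -0.2437, 0.3914]
tool_rot: [-0.0, 1.0, 0.0, -0.0]
contact_force: [0.4, -0.1, -2.7]
gripper_width: 0.113
grasp_force: 58.6
t: 16.08
eef_pos: [0.5378, -0.301, 0.3914]
tool_rot: [-0.0, 1.0, 0.0, -0.0]
contact_force: [0.2, 0.2, -2.2]
gripper_width: 0.111
grasp_force: 58.9
t 16.08 phi 0.0 tcp [ 0.5378 -0.301   0.3914] w 0.111 gf 58.9
(.5385,-.301,.2665) -> tool [0.0007 0.     0.1249]
(array([ 0.5363, -0.2996]), 175)
(array([ 0.5388, -0.3035]), 65)
[0.12798041 0.12952666 0.13770126]
```

View pics/s4.png

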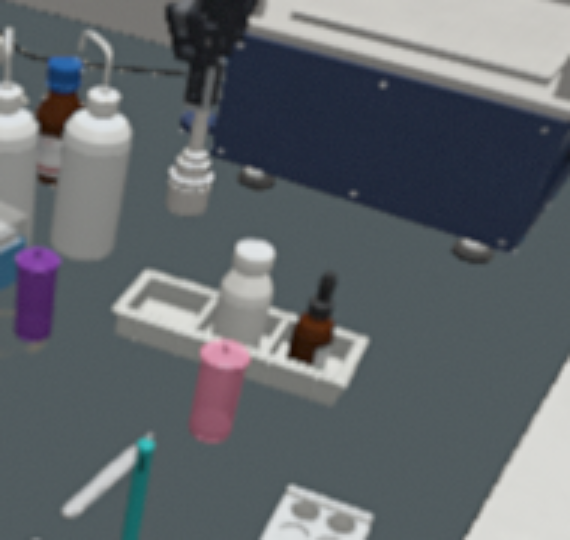

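The picture shows the coupling held upright at crop (190,180), above the free far compartment. The plain and dropper bottles are standing in the tray. I lower the coupling now.

```bash
python3 -m pendant '[[0,0.0005,0,0.03,0],[0,0,0,0.03,0],[0,0,0,0.03,0],[0,0,0,0.02,0],[0,0,0,0.010,0],[0,0,0,0.003,0],[0,0,0,0,0],[0,0,0,0,0]]';python3 to.py '(.5385,-.301,.2665)'
```

```text
t: 16.9
eef_pos: [0.5392, -0.3013, 0.27]
tool_rot: [0.0, 1.0, 0.0, 0.001]
contact_force: [-0.3, -0.4, -2.2]
gripper_width: 0.114
grasp_force: 58.8
t 16.9 phi 0.04 tcp [ 0.5392 -0.3013  0.27  ] w 0.114 gf 58.8
(.5385,-.301,.2665) -> tool [-0.0007 -0.0003  0.0035]
```

```bash
python3 -m pendant '[[0,0,0,0.002,0],[0,0,0,0.0015,0],[0,0,0,0,0],[0,0,0,0,0]]'; python3 -m pendant '[[0.04,0,0,0,0],[0.04,0,0,0,0],[0.04,0,0,0,0],[0.04,0,0,-0.01,0],[0.04,0,0,-0.03,0],[0.04,0,0,-0.035,0],[0.04,0,0,-0.035,0],[0.05,0.002,-0.04,0,0],[0.06,0.002,-0.04,0,0],[0.06,0.002,-0.04,0,0],[0.06,0.002,-0.04,0,0],[0.06,0.002,-0.04,0,0]]';python3 -m pendant '[[0.06,0.002,-0.04,0,0],[0.06,0.002,-0.04,0,0],[0.06,0.002,-0.04,0,0],[0.06,0.002,-0.04,0,0],[0.06,0.002,-0.04,0,0],[0.06,0.002,-0.04,0,0],[0.06,0,-0.011,0,0],[0.06,0,0,0,0],[0.06,0,0,0,0]]' 25
python3 to.py '(.558,.150,.204)'
python3 - <<'E'
from meas import *
P=load(("scene","top"),True)
for c in P:print(c,[fit(P[c],np.array((.539,-.301)),a,b,r) for a,b,r in((.032,.036,.018),(.04,.056,.014),(.08,.14,.006))])
E
```

```text
t: 17.23
eef_pos: [0.539, -0.3016, 0.2665]
tool_rot: [0.001, 1.0, 0.0, 0.001]
contact_force: [0.1, 0.2, 3.3]
gripper_width: 0.11
grasp_force: 59.3
t: 18.23
eef_pos: [0.548, -0.0996, 0.3762]
tool_rot: [0.0, 1.0, -0.0, 0.001]
contact_force: [1.3, 0.9, 0.3]
gripper_width: 0.701
grasp_force: 0.0
t: 18.98
eef_pos: [0.5601, 0.1501, 0.3756]
tool_rot: [0.0, 1.0, 0.001, 0.0]
contact_force: [0.7, -1.3, 0.0]
gripper_width: 0.704
grasp_force: 0.0
t 18.98 phi 0.11 tcp [0.5601 0.1501 0.3756] w 0.704 gf 0.0
(.558,.150,.204) -> tool [-2.100e-03  1.000e-04  1.716e-01]
scene [(array([ 0.5389, -0.3016]), 29), (array([ 0.5392, -0.3026]), 59), (array([ 0.5388, -0.2995]), 90)]
top [(array([ 0.5387, -0.3023]), 68), (array([ 0.5396, -0.3051]), 87), (array([ 0.532 , -0.2946]), 45)]
```

```bash
python3 -m pendant '[[0.06,-0.001,0,0.035,0],[0.06,0,0,0.035,0],[0.06,0,0,0.035,0],[0.06,0,0,0.035,0],[0.06,0,0,0.032,0],[0.06,0,0,0,0],[0.06,0,0,0,0]]' 25;python3 to.py '(.558,.150,.204)'
python3 -m pendant '[[0.0,0,0,0,0],[0,0,0,0,0],[0,0,0,0,0],[0,0,0,0,0],[0,0,0,0,0],[0,0,0,0,0],[0,0,0,0,0]]' 25
```

```text
t: 19.67
eef_pos: [0.559, 0.1478, 0.2023]
tool_rot: [0.001, 1.0, -0.001, -0.002]
contact_force: [0.1, 0.3, 0.3]
gripper_width: 0.706
grasp_force: 0.0
t 19.67 phi -0.12 tcp [0.559  0.1478 0.2023] w 0.706 gf 0.0
(.558,.150,.204) -> tool [-0.001  -0.0022 -0.0017]
t: 20.25
eef_pos: [0.5605, 0.15, 0.2056]
tool_rot: [-0.001, 1.0, 0.0, 0.002]
contact_force: [-0.4, 0.4, 7.8]
gripper_width: 0.354
grasp_force: 24.0
```

```bash
python3 -m pendant '[[0,0,0,-0.02,0],[0,0,0,-0.03,0],[0,0,0,-0.035,0],[0,-0.0234,-0.0248,0,0],[0,-0.0234,-0.0248,0,0],[0,-0.0234,-0.0248,0,0],[0,-0.0234,-0.0248,0,0],[0,-0.0234,-0.0248,0,0],[0,-0.0234,-0.0248,0,0],[0,0,0,0,0],[0,0,0,0,0],[0,0,0,0,0]]';python3 to.py '(.420,.299,.2075)'
python3 - <<'E'
from meas import *
P=load(("scene","top"),True);p=bot.read_camera("top")[0];cv2.imwrite("pics/t5.png",cv2.resize(p[150:320,160:330],None,fx=3,fy=3))
q=P["scene"];q=q[np.hypot(*(q[:,:2]-(.42,.299)).T)<.03]; q=q[q[:,2]>.05];print(np.percentile(q[:,2],[0,1,5]))
E
```

```text
t: 21.25
eef_pos: [0.4193, 0.2981, 0.2889]
tool_rot: [-0.0, 1.0, 0.0, 0.001]
contact_force: [-0.3, 0.1, -1.0]
gripper_width: 0.357
grasp_force: 25.3
t 21.25 phi 0.01 tcp [0.4193 0.2981 0.2889] w 0.357 gf 25.3
(.420,.299,.2075) -> tool [ 0.0007 -0.0009  0.0814]
[0.08385877 0.08847334 0.10526055]
```

View pics/t5.png

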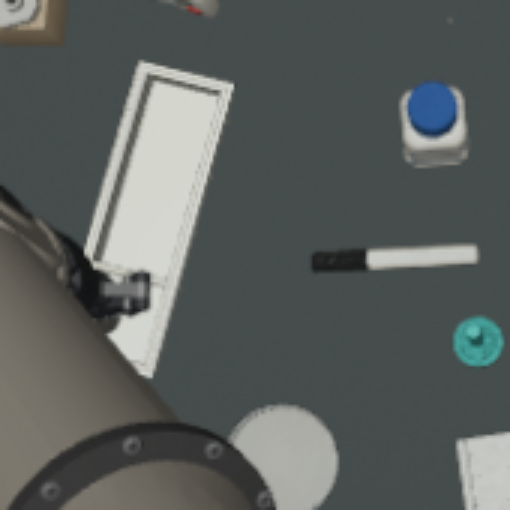

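The slurry cup is held over the square compartment, partly hidden by the arm at crop (125,290); the marker and labelled bottle have not moved. I lower it.

```bash
python3 -m pendant '[[0,0.0005,-0.0005,0.03,0],[0,0,0,0.03,0],[0,0,0,0.012,0],[0,0,0,0.006,0],[0,0,0,0.002,0],[0,0,0,0,0],[0,0,0,0,0],[0,0,0,0,0]]';python3 to.py '(.42,.299,.207)'
```

```text
t: 22.07
eef_pos: [0.4199, 0.299, 0.209]
tool_rot: [-0.0, 1.0, -0.0, 0.001]
contact_force: [0.5, 0.5, -0.5]
gripper_width: 0.354
grasp_force: 24.7
t 22.07 phi -0.02 tcp [0.4199 0.299  0.209 ] w 0.354 gf 24.7
(.42,.299,.207) -> tool [0.0001 0.     0.002 ]
```

```bash
python3 -m pendant '[[0,0,0,0.0015,0],[0,0,0,0,0],[0,0,0,0,0]]'; python3 -m pendant '[[0,0,0,0.001,0],[0,0,0,0,0],[0,0,0,0,0]]'
```

```text
t: 22.32
eef_pos: [0.4199, 0.2994, 0.2082]
tool_rot: [-0.001, 1.0, -0.0, 0.001]
contact_force: [-2.3, -2.0, 12.0]
gripper_width: 0.351
grasp_force: 25.5
t: 22.57
eef_pos: [0.4201, 0.2995, 0.2081]
tool_rot: [-0.001, 1.0, -0.0, 0.001]
contact_force: [-4.9, -3.0, 21.7]
gripper_width: 0.353
grasp_force: 26.6
```

```bash
python3 -m pendant '[[0,0,0,-0.002,0],[0,0,0,0,0],[0.055,0,0,0,0],[0.055,0,0,0,0],[0.055,0,0,0,0],[0.055,0,0,-0.01,0],[0.055,0,0,-0.03,0],[0.055,0,0,-0.035,0],[0.055,0,0,-0.035,0],[0.055,0.0045,0.04,0,0],[0.055,0.0045,0.04,0,0],[0.055,0.0045,0.04,0,0]]';python3 -m pendant '[[0.055,0.0045,0.04,0,0],[0.055,0.0045,0.04,0,0],[0.055,0.0045,0.04,0,0],[0.055,0.0045,0.04,0,0],[0.055,0.0045,0.04,0,0],[0.055,0.0045,0.04,0,0],[0.055,0.0045,0.022,0,0],[0.055,0,0,0,0],[0.055,0,0,0,0]]'
python3 to.py '(.468,-.085,.177)'
python3 - <<'E'
from meas import *
print(np.round(bot.get_obs()["q"],2))
P=load(("scene","top"),True)
for c in P:print(c,[fit(P[c],np.array((.42,.299)),a,b,r) for a,b,r in((.032,.062,.015),(.066,.09,.017))])
p=bot.read_camera("scene")[0];cv2.imwrite("pics/s6.png",cv2.resize(p[180:380,170:370],None,fx=2.8,fy=2.8))
E
```

```text
t: 23.57
eef_pos: [0.4328, 0.1781, 0.3191]
tool_rot: [-0.001, 1.0, 0.001, 0.001]
contact_force: [1.0, -0.4, -0.2]
gripper_width: 0.642
grasp_force: 0.0
t: 24.32
eef_pos: [0.4644, -0.0843, 0.3181]
tool_rot: [-0.0, 1.0, -0.002, 0.0]
contact_force: [-0.1, 0.4, 0.2]
gripper_width: 0.642
grasp_force: 0.0
t 24.32 phi -0.18 tcp [ 0.4644 -0.0843  0.3181] w 0.642 gf 0.0
(.468,-.085,.177) -> tool [0.0036 0.0007 0.1411]
[ 0.14  0.26 -0.11  2.11  0.04  0.77 -1.57]
scene [(array([0.4134, 0.2997]), 170), (array([0.4162, 0.2957]), 330)]
top [(array([0.413 , 0.2972]), 61), (array([0.4157, 0.3   ]), 183)]
```

View pics/s6.png

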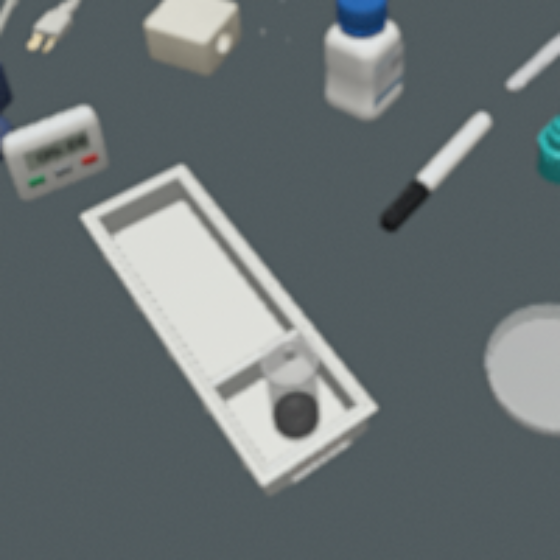

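The slurry cup stands upright in the square compartment at crop (293,390). Next are the tweezers.

```bash
python3 -m pendant '[[0.04,0.003,0,0,-6.7],[0.04,0,0,0,-6.7],[0.04,0,0,0,-6.7],[0.04,0,0,0,-6.7],[0.04,0,0,0,-6.7],[0.04,0,0,0,-6.7],[0.04,0,0,0,-6.7],[0.04,0,0,0,-6.7],[0.04,0,0,0,-6.7],[0.04,0,0,0,-6.7],[0.04,0,0,0,-6.7],[0.04,0,0,0,-6.7]]' 30; python3 -m pendant '[[0.04,0,0,0.02,-6.7],[0.04,0,0,0.03,0],[0.04,0,0,0.03,0],[0.04,0,0,0.02,0],[0.04,0,0,0,0],[0.04,0,0,0,0],[0.04,0,0,0,0]]';python3 to.py '(.468,-.085,.177)'
python3 - <<'E'
from meas import *
p=bot.read_camera("scene")[0];cv2.imwrite("pics/s7.png",cv2.resize(p[130:260,310:430],None,fx=4,fy=4))
for o in bot.trace("tweezers","scene")[:1]:
    v,u=np.nonzero(o["mask"]);w=world("scene",np.c_[u,v],z=.006)[:,:2]*1000;print(o["score"],cv2.minAreaRect(w.astype(np.float32)))
E
```

```text
t: 25.47
eef_pos: [0.4674, -0.0813, 0.3178]
tool_rot: [-0.0, 0.761, 0.649, 0.0]
contact_force: [0.5, -0.1, -0.0]
gripper_width: 0.473
grasp_force: 0.0
t: 26.05
eef_pos: [0.4681, -0.0822, 0.2188]
tool_rot: [0.0, 0.724, 0.69, 0.001]
contact_force: [0.2, -0.1, 0.4]
gripper_width: 0.464
grasp_force: 0.0
t 26.05 phi 87.2 tcp [ 0.4681 -0.0822  0.2188] w 0.464 gf 0.0
(.468,-.085,.177) -> tool [-0.0028  0.0001  0.0418]
```

View pics/s7.png

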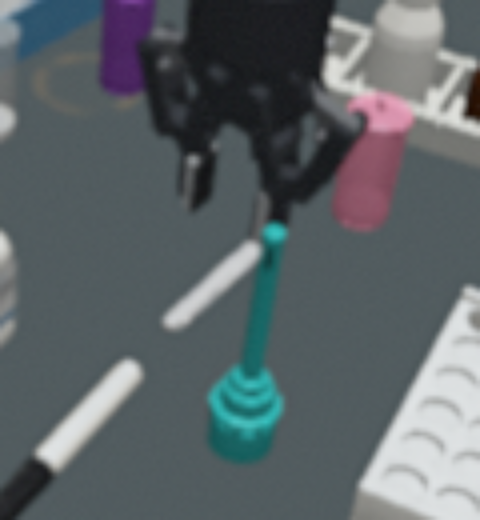

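The fingers, at crop (200,185) and (265,210), straddle the tweezers. I go down and close.

```bash
python3 -m pendant '[[0.03,-0.003,0,0.02,0],[0.03,0,0,0.015,0],[0.03,0,0,0.0045,0],[0.03,0,0,0,0],[0.03,0,0,0,0],[0.03,0,0,0,0]]' 30;python3 to.py '(.468,-.085,.177)'
python3 -m pendant '[[0.015,0,0,0,0],[0.0,0,0,0,0],[0,0,0,0,0],[0,0,0,0,0],[0,0,0,0,0],[0,0,0,0,0],[0,0,0,0,0]]' 30
```

```text
t: 26.65
eef_pos: [0.4678, -0.086, 0.1793]
tool_rot: [0.001, 0.725, 0.689, 0.001]
contact_force: [-0.1, -0.6, 0.0]
gripper_width: 0.353
grasp_force: 0.0
t 26.65 phi 87.11 tcp [ 0.4678 -0.086   0.1793] w 0.353 gf 0.0
(.468,-.085,.177) -> tool [0.001  0.0001 0.0023]
t: 27.23
eef_pos: [0.4677, -0.0861, 0.179]
tool_rot: [0.001, 0.725, 0.689, 0.0]
contact_force: [-1.4, 0.7, 6.6]
gripper_width: 0.086
grasp_force: 29.4
```

```bash
python3 -m pendant '[[0,0,0,-0.02,0],[0,0,0,-0.035,0],[0,0,0,-0.04,0],[0,0,0,-0.04,0],[0,0.039,0.0045,0,0],[0,0.04,0.0045,0,0],[0,0.04,0.0045,0,0],[0,0.04,0.0045,0,0],[0,0.04,0.0045,0,0],[0,0.04,0.0045,0,0],[0,0.04,0.0045,0,0],[0,0.04,0.0045,0,0]]';python3 -m pendant '[[0,0.039,0.0045,0,0],[0,0,0,0,-6.5],[0,0,0,0,-6.5],[0,0,0,0,-6.5],[0,0,0,0,-6.5],[0,0,0,0,-6.5],[0,0,0,0,-6.5],[0,0,0,0,-6.5],[0,0,0,0,-6.5],[0,0,0,0,-6.5],[0,0,0,0,-6.5],[0,0,0,0,-6.5]]';python3 -m pendant '[[0,0,0,0,-6],[0,0,0,0,0],[0,0,0,0,0]]';python3 to.py '(.526,.270,.182)'
python3 - <<'E'
from meas import *
for c in("scene","top"):
    p=bot.read_camera(c)[0];cv2.imwrite(f"pics/{c}8.png",p)
    print(c,[(round(o["score"],2),o["at"]) for o in bot.boxes_of("tweezers",c)[:2]])
a=cv2.imread("pics/scene8.png")[170:350,180:360];b=cv2.imread("pics/top8.png")[140:280,150:290]
cv2.imwrite("pics/st8.png",np.hstack([cv2.resize(a,(400,400)),cv2.resize(b,(400,400))]))
E
```

```text
t: 28.23
eef_pos: [0.5192, 0.2325, 0.3133]
tool_rot: [0.0, 0.725, 0.689, -0.0]
contact_force: [1.4, -1.1, -0.2]
gripper_width: 0.093
grasp_force: 29.4
t: 29.23
eef_pos: [0.5257, 0.2692, 0.3132]
tool_rot: [0.0, 0.183, 0.983, -0.0]
contact_force: [0.4, -0.7, -0.4]
gripper_width: 0.084
grasp_force: 29.4
t: 29.48
eef_pos: [0.5258, 0.2692, 0.3131]
tool_rot: [-0.0, 0.136, 0.991, -0.0]
contact_force: [0.4, -0.8, -0.2]
gripper_width: 0.083
grasp_force: 29.4
t 29.48 phi 164.41 tcp [0.5258 0.2692 0.3131] w 0.083 gf 29.4
(.526,.270,.182) -> tool [-0.      0.0008  0.1311]
scene [(0.59, [239.5, 250.1])]
top []
```

View pics/st8.png

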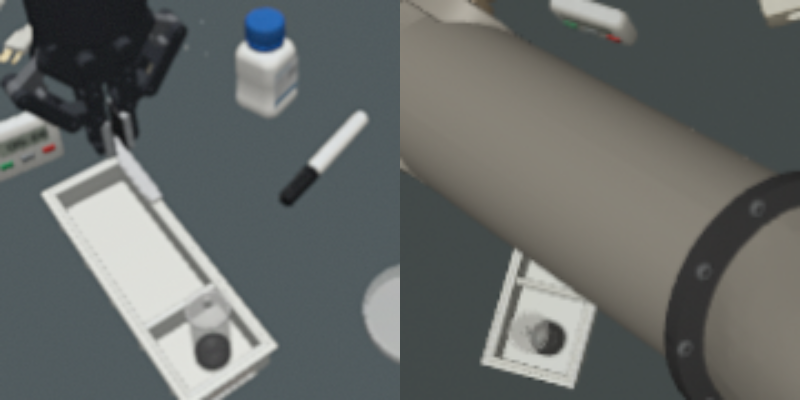

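The tweezers are level and parallel to the tray, at left crop (140,170), over the long compartment. I lower them.

```bash
python3 -m pendant '[[0,0,0.0005,0.035,0],[0,0,0,0.035,0],[0,0,0,0.03,0],[0,0,0,0.018,0],[0,0,0,0.008,0],[0,0,0,0,0],[0,0,0,0,0]]';python3 to.py '(.526,.270,.182)';python3 -m pendant '[[0,0,0,0.003,0],[0,0,0,0,0],[0,0,0,0,0]]'
```

```text
t: 30.27
eef_pos: [0.5261, 0.2704, 0.1878]
tool_rot: [0.0, 0.134, 0.991, 0.0]
contact_force: [-0.4, 0.1, -0.0]
gripper_width: 0.091
grasp_force: 29.4
t 30.27 phi 164.6 tcp [0.5261 0.2704 0.1878] w 0.091 gf 29.4
(.526,.270,.182) -> tool [ 0.     -0.0004  0.0058]
t: 30.52
eef_pos: [0.5263, 0.2701, 0.1852]
tool_rot: [0.001, 0.134, 0.991, 0.0]
contact_force: [-0.5, 0.3, 0.0]
gripper_width: 0.089
grasp_force: 29.4
```

```bash
python3 -m pendant '[[0,0,0,0.002,0],[0,0,0,0,0],[0,0,0,0,0]]';python3 -m pendant '[[0,0,0,0.001,0],[0,0,0,0,0],[0,0,0,0,0]]'
```

```text
t: 30.77
eef_pos: [0.526, 0.2698, 0.1823]
tool_rot: [0.0, 0.134, 0.991, 0.0]
contact_force: [-0.3, 0.3, -0.6]
gripper_width: 0.085
grasp_force: 29.4
t: 31.02
eef_pos: [0.526, 0.27, 0.182]
tool_rot: [0.0, 0.134, 0.991, -0.0]
contact_force: [-1.4, -1.0, 7.9]
gripper_width: 0.084
grasp_force: 30.1
```

```bash
python3 -m pendant '[[0,0,0,-0.0005,0],[0.02,0,0,0,0],[0.02,0,0,0,0],[0.02,0,0,0,0],[0.02,0,0,-0.01,0],[0.02,0,0,-0.03,0],[0.02,0,0,-0.035,0],[0.02,0,0,-0.04,0],[0.02,0,0,-0.04,0],[0.02,-0.011,-0.039,0,0],[0.02,-0.011,-0.039,0,0],[0.02,-0.011,-0.039,0,0]]';python3 -m pendant '[[0.02,-0.011,-0.039,0,0],[0.02,-0.011,-0.039,0,0],[0.02,-0.011,-0.039,0,0],[0.02,0,0,-0.02,0],[0.02,0,0,0,0],[0.02,0,0,0,0]]'
python3 - <<'E'
from meas import *
P=load(("scene","top"),True)
p={c:bot.read_camera(c)[0] for c in("scene","top")}
for c in P:
    for o in bot.trace("tweezers",c)[:1]:
        v,u=np.nonzero(o["mask"]);w=world(c,np.c_[u,v],z=.008)[:,:2]*1000;print(c,o["score"],cv2.minAreaRect(w.astype(np.float32)))
    for n in("empty_cup","labelled_bottle","marker"):
        print(n,[(world(c,o["at"],z=0.0)[0].round(3)) for o in bot.pinpoint(n,c)[:3]])
a=p["scene"][170:350,180:360];b=p["scene"][90:270,290:470]
cv2.imwrite("pics/f9.png",np.hstack([cv2.resize(a,(400,400),interpolation=2),cv2.resize(b,(400,400),interpolation=2)]))
E
```

```text
t: 32.02
eef_pos: [0.5264, 0.1478, 0.3383]
tool_rot: [0.001, 0.133, 0.991, 0.0]
contact_force: [0.3, -0.7, 0.4]
gripper_width: 0.231
grasp_force: 0.0
t: 32.52
eef_pos: [0.5276, 0.0265, 0.3579]
tool_rot: [0.001, 0.134, 0.991, 0.0]
contact_force: [0.5, 0.4, -0.7]
gripper_width: 0.233
grasp_force: 0.0
scene 0.83 ((520.5421142578125, 272.37591552734375), (11.831875801086426, 110.40371704101562), 72.90843963623047)
empty_cup [array([ 0.434, -0.188,  0.   ]), array([ 0.648, -0.223,  0.   ]), array([ 0.665, -0.108,  0.   ])]
labelled_bottle [array([0.411, 0.3  , 0.   ]), array([0.56 , 0.058, 0.   ])]
marker []
top 0.44 ((521.5405883789062, 270.3549499511719), (9.642874717712402, 105.10010528564453), 75.49365997314453)
empty_cup [array([ 0.674, -0.123,  0.   ]), array([ 0.626, -0.218,  0.   ]), array([ 0.435, -0.201,  0.   ])]
labelled_bottle [array([0.566, 0.048, 0.   ]), array([ 0.472, -0.308,  0.   ])]
marker [array([0.465, 0.082, 0.   ])]
```

View pics/f9.png

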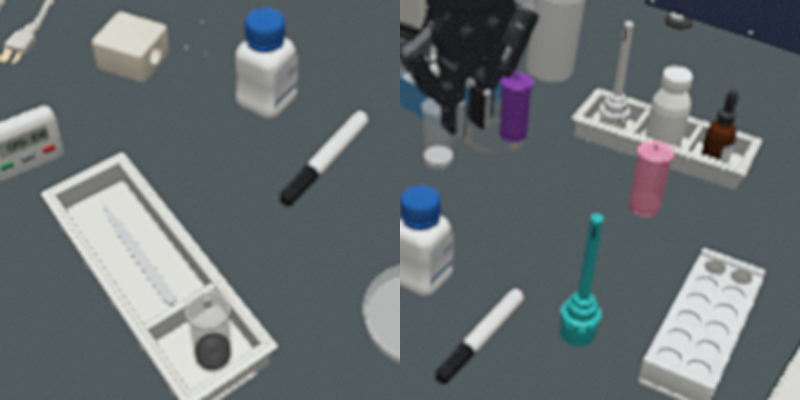

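All five kit items are in place: the tweezers lie flat at left crop (135,250), the cup stands at (210,330), and the three mixing items stand in their tray. The empty cup, labelled bottle and marker have not moved, so I hand in.

```bash
python3 -c "
from station import bot
print(bot.hand_in())"
```

```text
the job is handed in; nothing more can be done
None
```

Both kits are made up and handed in at about 33 s of the 128 s allowed; the last pictures showed every item in its compartment and the rest of the stock in place, but the hand-in returned no verdict.

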